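# Turn the wafer chuck to the tall index post and start the measurement

### The arm

A 6-joint arm with a two-finger parallel gripper is mounted at the origin on the work surface. World frame = base frame: x ahead of the robot, y to its left, z up, the work surface at z = 0. Lengths are in mm, angles in rad, forces in N, time in s.
With the tool pointing down it reaches from about 375 to 900 mm from the base axis. Payload 3.1 kg.
Tool frame: the origin (TCP) lies on the mounting face of the last link; the fingertips stand 182 mm ahead of it and the grasp point (between the pads) lies 164 mm ahead of it; z points along the fingers, y is the line along which they close (so a half turn about z gives the same grasp; the last joint's range is limited). The gripper opens to 87 mm and grips with 3 to 60 N. Pads are 19 mm wide; open, the fingers measure 117 mm over their backs; the gripper's body (75 mm by 190 mm) begins 51 mm behind the grasp point.
Start: joints at [-1.411, 0.527, 1.433, -0, 1.181, -0.178], TCP at [207.744, -589.441, 404.748] pointing down, gripper open.
Joint ranges: [-3.08, 3.08], [-0.75, 2.2], [0.22, 2.44], [-1.43, 4.57], [0, 2.65], [-2.85, 2.85]. Speed limits (rad/s): [2.79, 2.79, 3.14, 3.14, 3.14, 3.14].

### API

Orientations are given as a unit quaternion [w, x, y, z].
In Python, from station import env gives the robot as it stands.
- The arm moves only by the tool carry_out, never from a script. Its argument "commands" is one flat list of numbers, 5 for each row, row after row: the shift along the tool's x, y, z in m, then the turn about the tool's z in rad, then the closure, from 0 (fully open) to 1 (shut). A call has 1 to 20 rows; each row is the pose to reach, as a shift and turn from the pose commanded when the call began, along the tool's axes at that moment; what a row does not reach only later rows make up. A row lasts 1/10 s, in which the tool goes at most 50 mm and 8.59 degrees, less where a joint would pass 70% of its speed; a pose out of reach is approached as far as the arm can. A call with a gripper value outside its range is refused whole. The fingers move at their own pace and stop on an object; "squeeze" is the grip in N (left out, the last holds). Time passes only in rows, so rows that repeat a pose let the fingers close. It gives the time, the measured TCP pose, the force, the opening and the grip force at its end, in the units of the state.
- env.get_obs(): the state, without advancing time (a new reading comes with each control period).
- env.capture(name): name is "scene" or "top" or "wrist"; returns the picture (480x640x3 uint8, blue, green, red); there is no depth.
- env.camera_params(name): a dict with "K" (3x3 intrinsics, pixels), "R" (3x3) and "t" (3): a world point X has camera coordinates R X + t; the wrist camera has in their place "hand_eye" (4x4, takes a point from camera to tool coordinates, whose origin is the TCP and whose axes are the flange's). Camera axes: x right, y down, z forward; pixel columns grow to the right and rows downward; lengths in mm; the calibration is good to about 2 mm. A picture is of the moment at which its call begins: read the wrist's pose just before it. camera_params takes no time and is no camera call.
- env.hand_in(): hands the job in; it is judged then, once.
The state is a dict: "time": time; "q": joint angles; "joint_velocities": joint speeds; "tau": joint torques, N m; "eef_pos": TCP position; "orientation": TCP orientation; "contact_force": force on the tool from outside, world axes, zero at the start; "moment": the same for the moment, N m; "width": finger opening in mm; "grip_force": force on a finger pad.
Only numpy, scipy, OpenCV 4.12 (cv2) and the standard library are available. Lean on these libraries where they do the work, as an engineer would, in place of code of your own. Each camera call takes 0.05 s, during which the arm holds its last target. There are 200 camera calls.

### The job

Push the spoke of the wafer chuck gently sideways with a fingertip until it points squarely at the tall index post, then press the key on the controller box down and let it come up again, leaving the spoke on the post. Nothing is gripped or lifted: do not pinch the spoke, do not touch the wafer, leave the other things on the table alone, and do not press the key before the spoke is set.

Things in the scene. Friction and masses are not known exactly. Their poses are not given: they have to be found in the camera images.
- stage: the wafer stage: a fixed flat black round plate, 370 mm across, 18 mm thick, at any yaw. Origin at the centre of its underside; z up. At its middle an aluminium chuck, a disc 110 mm across, top 42 mm above the table, turns about the plate's vertical centre line and carries the wafer and one spoke. It needs about 1.2 N at 0.1 m from the axis, does not coast or spring back, and stays where left.
- stage_axis (a point): the point on the chuck's turning axis (the vertical centre line of the plate), 34 mm above the table, the mid-height of the spoke. Fixed to the plate.
- chuck (a joint): angle of the chuck about the vertical, rad, counter-clockwise from above positive; at 0 the spoke points along the stage's x axis. It can turn from -1.8 to 1.8; it starts between -0.35 and 0.35. The two index posts stand at about 0.85 to 1.05 and -0.85 to -1.05, which is which varies.
- pointer_tip (a point): the pointed outer end of the spoke, 125 mm from the turning axis, 34 mm above the table; x points outwards along the spoke, z up. The spoke is a straight aluminium bar with a dark line on top, 18 mm wide, from 24 to 44 mm above the table, clear of the chuck disc from 55 to 116 mm from the axis, then narrowing to the point. Push about 95 mm from the axis.
- spoke_left: the left half (as seen along the spoke from the axis outwards) of the spoke bar, 9 mm wide, with the left side face. Origin on the turning axis at table height; x along the spoke. Never press both halves at once (pinching).
- spoke_right: the right half of the spoke bar, 9 mm wide, with the right side face. Origin and axes as spoke_left.
- chuck_lift (a joint): how far the chuck has been lifted off its seat, m; 0 = seated. The chuck just rests on its spindle and would come up if lifted.
- wafer: the silicon wafer with a fine square grid, a disc 100 mm across, held fast on the chuck; its face is 44 mm above the table. Origin on the turning axis at table height. Not to be touched.
- tall_post: the tall index post: a fixed slim bare steel pin, 12 mm thick, on a foot 26 mm across and 5 mm high; 50 mm high in all, standing on the black plate about 145 to 172 mm from the turning axis. Origin at the centre of its underside, 18 mm above the table. The spoke must point at this one.
- short_post: the short index post: a fixed squat bare steel cylinder, 24 mm thick and 20 mm high, standing on the black plate, likewise about 145 to 172 mm from the axis, on the other side of the spoke. Not the one to point at. Origin at the centre of its underside, 18 mm above the table.
- controller: the controller: a fixed beige box 120 x 100 mm, its top 59 mm above the table, with the key on its top, 15 mm from its middle towards the robot side (its -x). Origin at the centre of its underside.
- key_top (a point): middle of the top face of the grey round key, 28 mm across, about 81 mm above the table when up; it moves with the key. The key stands in a dark round collar 44 mm across whose top is 71 mm above the table.
- key (a joint): travel of the key, m: 0 = up, 0.006 = fully down, pressed counts beyond 0.004. It starts to move at about 1.5 N, needs about 5 N fully down, and springs back.
- mouse: beige computer mouse, 110 x 60 x 34 mm, lying loose on a blue pad 4 mm thick; leave alone. Origin at the centre of its underside.
- jar: closed jar, 48 mm thick and 75 mm high, loose; leave alone. Origin at the centre of its underside.
- wafer_box: round pale wafer box, 116 mm across and 26 mm high, loose; leave alone. Origin at the centre of its underside.
There are look-alikes about, which are no part of the job. What is meant by the controller is not yellow, and is the smaller of those in its own colour.

How it is judged:
By the outcome, as a careful person would: the job done as asked, in the order asked, and still so for the second after the job is handed in, with the robot touching nothing.
It also fails if it takes over 51 s, if anything falls off the work surface, if the arm or the gripper's body presses on something with over 40 N, if the wrist force passes 120 N, or if a joint passes its speed limit or range.

## Working session

There is one attempt and no reset: what is moved stays moved. The work goes in short steps, Python scripts to look and compute and a tool call to move; the robot and the scene stay as the last step left them, time stands still between calls to the robot, and variables do not carry over. Pictures are saved under pics/ and viewed, at most 12 in all, crops included, and the job is handed in when it is done.

Besides the shell and the picture viewer there is one more tool, called after "Request:" by a JSON object that holds its "name" and its "arguments". carry_out: Moves the arm, as the interface text tells. Its arguments: {"type":"object","properties":{"commands":{"type":"array"},"squeeze":{"type":"number"}},"required":["commands"]}

```bash
mkdir -p pics; python3 - <<'E'
from station import env
import cv2
for n in("scene","top"):
    cv2.imwrite(f"pics/{n}0.png",env.capture(n)); p=env.camera_params(n); print(n,p["K"].tolist(),p["R"].tolist(),p["t"].tolist())
print(env.camera_params("wrist")); print(env.get_obs())
E
```

```text
scene [[534.4974548745906, 0.0, 318.7333057110811], [0.0, 534.4974548745906, 242.97290152740356], [0.0, 0.0, 1.0]] [[0.5070302786535658, 0.8618755151647026, -0.00953377617031239], [0.5720921310313322, -0.3447865248786001, -0.7441994664565191], [-0.6446944160922417, 0.371877464525234, -0.6678894079394933]] [-297.8206838097007, -173.19816902856928, 1734.3941330649477]
top [[489.1409240320558, 0.0, 316.95635004688194], [0.0, 489.1409240320558, 244.26102361284228], [0.0, 0.0, 1.0]] [[0.015334105338690446, -0.9996786446154711, 0.02018595336457499], [-0.9975916263500095, -0.016661650763468237, -0.06733005591991797], [0.06764475034919566, -0.019104891876455837, -0.9975265364172445]] [51.519360033962506, 486.0494720853026, 1470.1217167766902]
{'K': array([[388.98451933,   0.        , 318.61709945],
       [  0.        , 388.98451933, 237.61172048],
       [  0.        ,   0.        ,   1.        ]]), 'hand_eye': array([[-1.05560749e-04, -9.62635726e-01, -2.70799647e-01,
         7.38142615e+01],
       [ 9.99999669e-01, -3.20243433e-04,  7.48586855e-04,
         5.39661947e-01],
       [-8.0
[... 162 characters left out ...]
time': 0.1, 'q': array([-1.41050847e+00,  5.28355956e-01,  1.43378414e+00, -1.96239211e-05,
        1.18142765e+00, -1.78501966e-01]), 'joint_velocities': array([ 0.00065747, -0.00184085, -0.001847  ,  0.0026764 ,  0.00056621,
        0.00048619]), 'tau': array([-1.68366814e-04, -4.40983808e+01, -1.77151680e+01,  6.35681860e-02,
        5.33579488e-02, -3.73663852e-05]), 'eef_pos': array([ 207.68902802, -589.14520862,  403.87657672]), 'orientation': array([-9.87587097e-04,  9.85685846e-01,  1.68589552e-01, -7.99612709e-08]), 'contact_force': array([-0.12670318,  0.10124768,  0.17125202]), 'moment': array([-0.00900856,  0.03021006, -0.01468188]), 'grip_force': 0.0, 'width': 86.72509963291678}
```

View pics/top0.png

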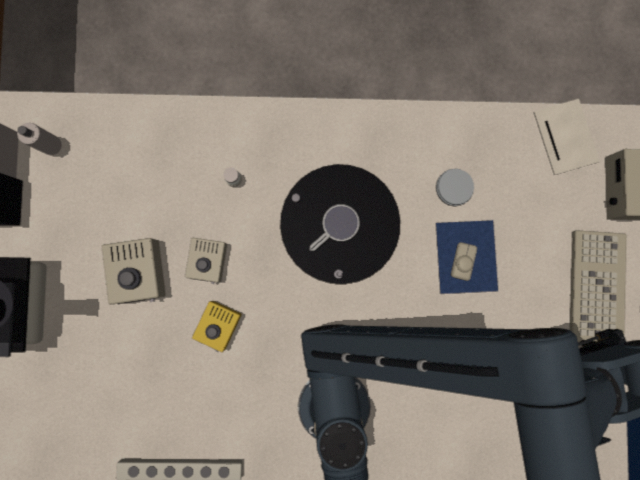

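View pics/scene0.png

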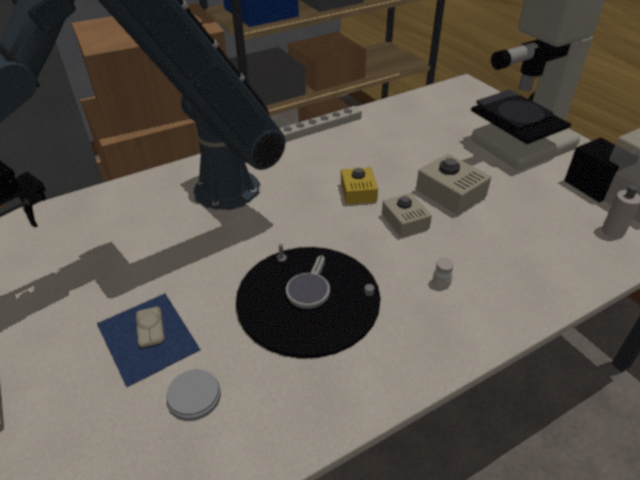

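The top view shows the plate centred at about (340,223), with the spoke tip at (312,248). The tall post is at (338,273), since the scene view shows the slim pin on the robot side at (282,255). The short post is at (296,197). There are two beige boxes, and the smaller one at (206,260) is the controller. The yellow one is a decoy.

```bash
cat > h.py <<'E'
import numpy as np,cv2
from station import env
from scipy.spatial.transform import Rotation as Ro
def cam(n,o=None):
    p=env.camera_params(n)
    if n!="wrist": return p["K"],p["R"],p["t"]
    q=o["orientation"]; T=np.eye(4); T[:3,:3]=Ro.from_quat([q[1],q[2],q[3],q[0]]).as_matrix(); T[:3,3]=o["eef_pos"]
    M=np.linalg.inv(T@p["hand_eye"]); return p["K"],M[:3,:3],M[:3,3]
def ray(c,uv,z):
    K,R,t=c; d=R.T@np.linalg.inv(K)@np.array([*uv,1.]); C=-R.T@t
    return C+d*(z-C[2])/d[2]
def proj(c,X):
    K,R,t=c; x=K@(R@np.asarray(X,float)+t); return x[:2]/x[2]
def totool(o,v):
    q=o["orientation"]; return Ro.from_quat([q[1],q[2],q[3],q[0]]).as_matrix().T@np.asarray(v,float)
E
python3 - <<'E'
from h import *
im=cv2.imread("pics/top0.png"); c=cam("top")
g=cv2.cvtColor(im,cv2.COLOR_BGR2GRAY)
m=np.zeros_like(g); m[150:300,265:415]=(g[150:300,265:415]<45)*255
cs,_=cv2.findContours(m,cv2.RETR_EXTERNAL,cv2.CHAIN_APPROX_NONE); k=max(cs,key=cv2.contourArea)
e=cv2.fitEllipse(cv2.convexHull(k)); A=ray(c,e[0],18); print("axis",e,A)
for n,uv,z in(("tip",(312,248),44),("tall",(338,273),68),("short",(296,197),38),("key",(204,265),81),("jar",(232,176),75)): 
    X=ray(c,uv,z); print(n,X,np.hypot(*(X-A)[:2]),np.degrees(np.arctan2(*(X-A)[1::-1])))
o=env.get_obs(); print(Ro.from_quat(np.roll(o["orientation"],-1)).as_matrix())
E
```

```text
axis ((339.9006042480469, 223.76251220703125), (117.79302215576172, 118.72554016113281), 128.64158630371094) [548.73799916  -9.5728238   18.        ]
tip [471.84808266  74.42749687  44.        ] 113.87762348814726 132.46950942422592
tall [398.4955338  -2.488792   68.       ] 150.4093810363011 177.3004653638899
short [625.15064666 124.98284257  38.        ] 154.7388769835387 60.40824505765103
key [415.39207202 385.27041597  81.        ] 416.7521089076535 108.66078482834202
jar [677.70293397 312.79378701  75.        ] 347.2062588401416 68.19578810482373
[[ 9.43155126e-01  3.32352670e-01 -3.33151365e-04]
 [ 3.32352670e-01 -9.43153175e-01  1.94687429e-03]
 [ 3.32836098e-04 -1.94692821e-03 -9.99998049e-01]]
```

Request:
{"name": "carry_out", "arguments": {"commands": [0.02,-0.02,0,0.05,1,0.06,-0.06,0,0.15,1,0.095,-0.095,0,0.25,1,0.13,-0.13,0,0.35,1,0.165,-0.165,0,0.45,1,0.2,-0.2,0,0.55,1,0.235,-0.235,0,0.65,1,0.27,-0.27,0,0.75,1,0.305,-0.305,0,0.85,1,0.34,-0.34,0,0.95,1,0.375,-0.375,0,1.05,1,0.41,-0.41,0,1.1,1,0.44,-0.437,0,1.14,1,0.457,-0.455,0,1.16,1,0.465,-0.462,0,1.16,1,0.465,-0.462,0,1.16,1,0.465,-0.462,0,1.16,1], "squeeze": 5}}

```text
time: 1.8
eef_pos: [492.4, 0.2, 404.5]
orientation: [0.0, 0.917, -0.399, -0.0]
contact_force: [-0.5, 0.1, 0.4]
width: 0.1
grip_force: 0.0
```

```bash
python3 - <<'E'
from h import *
import pickle
o=env.get_obs(); im=env.capture("wrist"); cv2.imwrite("pics/w1.png",im); pickle.dump(o,open("o1.pkl","wb")); print(o["time"],o["q"],o["eef_pos"],o["contact_force"],o["width"])
c=cam("wrist",o)
A=[548.7,-9.6,44]
for X in([548.7,-9.6,44],[471.8,74.4,44],[398.5,-2.5,68]):print(proj(c,X))
E
```

```text
1.8 [-2.26868186e-01  3.50583159e-01  1.75813537e+00 -7.52910191e-04
  1.03380064e+00  2.16545061e+00] [4.92410104e+02 1.68206135e-01 4.04496756e+02] [-0.54528891  0.14603455  0.35460115] 0.11298071134058636
[277.44199925 163.21668204]
[279.9009785  285.81212517]
[397.80337245 289.65001528]
```

View pics/w1.png

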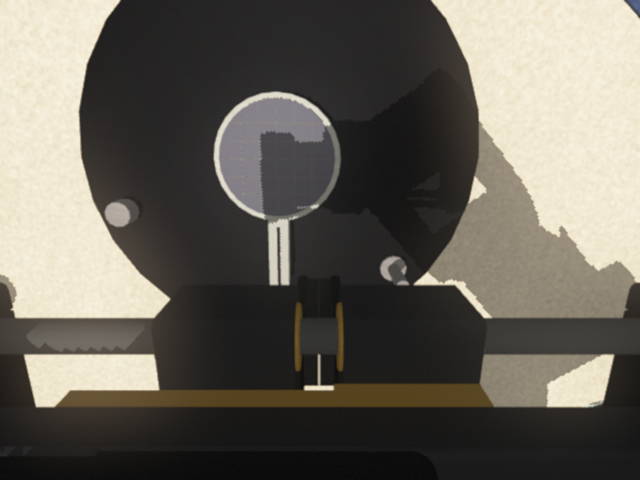

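The wrist view shows the chuck ring centred at about (277,156) and the spoke pointing down at column 279. The tall post's foot is at about (392,268), with its dark pin leaning to (402,282). The short post is at (120,213). I'll measure the axis, spoke line and post next.

```bash
python3 - <<'E'
from h import *
import pickle
o=pickle.load(open("o1.pkl","rb")); im=cv2.imread("pics/w1.png"); c=cam("wrist",o); g=cv2.cvtColor(im,cv2.COLOR_BGR2GRAY)
m=np.zeros_like(g); m[85:285,205:350]=(g[85:285,205:350]>150)*255
# ring outer contour above spoke
cs,_=cv2.findContours(m,cv2.RETR_EXTERNAL,cv2.CHAIN_APPROX_NONE); k=max(cs,key=cv2.contourArea)[:,0]
r=np.array([ray(c,p,42)[:2] for p in k if p[1]<205])
S=np.linalg.lstsq(np.c_[2*r,np.ones(len(r))],(r**2).sum(1),rcond=None)[0]; A=S[:2]; print("axis(ring)",A,"R",np.sqrt(S[2]+A@A))
mid=[]
for v in range(228,280,3):
    u=np.where(g[v,255:305]>120)[0]+255; mid.append(ray(c,((u.min()+u.max())/2,v),44)[:2])
mid=np.array(mid); d=np.polyfit(mid[:,0]-A[0],mid[:,1]-A[1],1)
vx,vy,_,_=cv2.fitLine(mid.astype(np.float32),cv2.DIST_L2,0,.01,.01).ravel()[:4]
if vx>0: vx,vy=-vx,-vy
n=np.array([-vy,vx]); print("spoke deg",np.degrees(np.arctan2(vy,vx)),"offset of axis",n@(A-mid.mean(0)),"mid ang",np.degrees(np.arctan2(*(mid.mean(0)-A)[::-1])))
# plate edge check
f=np.zeros_like(g); f[240:300,365:425]=(g[240:300,365:425]>90)*255
P=ray(c,(391,267),23);print("foot",P,np.degrees(np.arctan2(*(P[:2]-A)[::-1])),np.hypot(*(P[:2]-A)))
print("pin top proj",proj(c,[P[0],P[1],68]))
cv2.imwrite("pics/w1c.png",cv2.resize(im[235:305,355:435],None,fx=7,fy=7,interpolation=cv2.INTER_CUBIC))
E
```

```text
axis(ring) [552.05763308 -11.90604513] R 52.02407704614347
spoke deg 131.94666 offset of axis -0.8883599991366822 mid ang 132.53828230949134
foot [400.32718633  -7.28710259  23.        ] 178.25635385072684 151.8007348527886
pin top proj [400.29797212 284.62328705]
```

View pics/w1c.png

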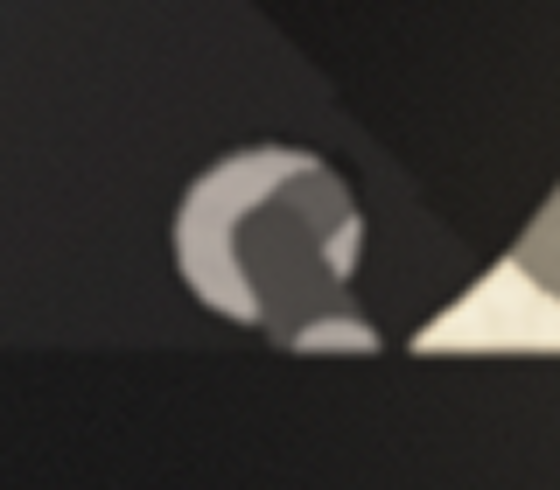

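```bash
cat > plan.py <<'E'
from h import *
A=np.array([550.5,-11.]) # between the two views
def pose(phi,off,r=95):
    a=np.radians(phi); d=np.array([np.cos(a),np.sin(a)]); return A+r*d+off*np.array([d[1],-d[0]])
def row(o,phi,off,z,r=95):  # tool x axis = -d
    R=Ro.from_quat(np.roll(o["orientation"],-1)).as_matrix(); yaw=np.degrees(np.arctan2(R[1,0],R[0,0]))
    p=np.array([*pose(phi,off,r),z]); s=R.T@(p-o["eef_pos"])/1000
    t=-np.radians((phi-180-yaw+180)%360-180); return np.round([*s,t],3)
E
python3 - <<'E'
from plan import *
import pickle
o=pickle.load(open("o1.pkl","rb")); im=cv2.imread("pics/w1.png"); c=cam("wrist",o); g=cv2.cvtColor(im,cv2.COLOR_BGR2GRAY)
Ar=np.array([552.06,-11.9])
for uv,z in(((392.8,268.3),23),((402.5,286.5),68)):
    P=ray(c,uv,z);print(P,np.degrees(np.arctan2(*(P[:2]-Ar)[::-1])),np.hypot(*(P[:2]-Ar)))
# plate rim: upper-left boundary, bright outside
pts=[]
for v in range(20,230,6):
    u=np.where(g[v,:270]>140)[0]; u=u[u<110] if v<190 else u[u<100]
    if len(u): pts.append(ray(c,(u.max()+.5,v),18)[:2])
for v in range(20,115,6):
    u=np.where(g[v,400:]>90)[0]
    if len(u): pts.append(ray(c,(u.min()+399.5,v),18)[:2])
r=np.array(pts); S=np.linalg.lstsq(np.c_[2*r,np.ones(len(r))],(r**2).sum(1),rcond=None)[0]; print("plate",S[:2],np.sqrt(S[2]+S[:2]@S[:2]))
o=env.get_obs()
for a in((132.3,45,300),(132.3,45,213)): print(row(o,*a))
E
```

```text
[398.04522279  -7.5473703   23.        ] 178.38118813297854 154.0762700275437
[397.63298372  -7.37544149  68.        ] 178.32177055591708 154.4932845991829
plate [551.26428481 -11.28775453] 182.9690200011612
[-0.047 -0.081  0.105  0.01 ]
[-0.047 -0.081  0.192  0.01 ]
```

Request:
{"name": "carry_out", "arguments": {"commands": [-0.015,-0.025,0.01,0.01,1,-0.035,-0.06,0.03,0.01,1,-0.045,-0.078,0.06,0.01,1,-0.047,-0.081,0.1,0.01,1,-0.047,-0.081,0.135,0.01,1,-0.047,-0.081,0.165,0.01,1,-0.047,-0.081,0.185,0.01,1,-0.047,-0.081,0.192,0.01,1,-0.047,-0.081,0.192,0.01,1,-0.047,-0.081,0.192,0.01,1]}}

```text
time: 2.85
eef_pos: [520.5, 89.7, 213.6]
orientation: [-0.0, 0.915, -0.404, 0.001]
contact_force: [0.6, -0.3, -0.6]
width: 0.8
grip_force: 0.0
```

```bash
python3 - <<'E'
from plan import *
o=env.get_obs(); print(o["time"],o["eef_pos"],o["contact_force"],o["q"])
for i,f in enumerate(np.linspace(0,1,14)):
    print(row(o,132.3+f*42.7,max(24,45-10.5*i),213).tolist(),end=",")
E
```

```text
2.85 [520.48579164  89.7066101  213.55959306] [ 0.64487809 -0.30328381 -0.64784245] [-4.10575166e-02  7.05481201e-01  1.81559535e+00 -7.18455419e-05
  6.19063506e-01  2.36207104e+00]
[-0.0, 0.001, 0.001, 0.0],[-0.002, 0.017, 0.001, -0.057],[-0.002, 0.033, 0.001, -0.114],[-0.003, 0.038, 0.001, -0.172],[-0.003, 0.044, 0.001, -0.229],[-0.003, 0.049, 0.001, -0.286],[-0.003, 0.055, 0.001, -0.344],[-0.002, 0.061, 0.0, -0.401],[-0.001, 0.066, 0.0, -0.458],[0.0, 0.072, 0.0, -0.516],[0.002, 0.077, 0.0, -0.573],[0.004, 0.082, 0.0, -0.63],[0.006, 0.087, 0.0, -0.688],[0.009, 0.092, 0.0, -0.745],
```

Request:
{"name": "carry_out", "arguments": {"commands": [-0.001,0.007,0,0,1,-0.001,0.013,0,0,1,-0.001,0.018,0,-0.01,1,-0.002,0.022,0,-0.03,1,-0.002,0.028,0,-0.08,1,-0.002,0.033,0,-0.12,1,-0.003,0.038,0,-0.17,1,-0.003,0.044,0,-0.23,1,-0.003,0.049,0,-0.29,1,-0.003,0.055,0,-0.34,1,-0.002,0.061,0,-0.4,1,-0.001,0.066,0,-0.46,1,0,0.072,0,-0.52,1,0.002,0.077,0,-0.57,1,0.004,0.082,0,-0.63,1,0.006,0.086,0,-0.68,1,0.007,0.089,0,-0.71,1,0.007,0.089,0,-0.71,1]}}

```text
time: 4.65
eef_pos: [458.8, 25.0, 212.9]
orientation: [0.0, 0.998, -0.061, 0.0]
contact_force: [0.8, 0.4, 0.6]
width: 0.6
grip_force: 0.0
```

```bash
python3 - <<'E'
from plan import *
import pickle
o=env.get_obs(); print(o["time"],o["eef_pos"],o["contact_force"],o["q"])
im=env.capture("wrist"); cv2.imwrite("pics/w2.png",im); pickle.dump(o,open("o2.pkl","wb")); cv2.imwrite("pics/t2.png",env.capture("top"))
E
```

```text
4.65 [458.82513893  25.00179157 212.93169942] [0.75996356 0.40089021 0.61035579] [-1.89546690e-01  6.67772916e-01  1.98862327e+00  5.14456030e-05
  4.84925265e-01  1.50240713e+00]
```

View pics/w2.png

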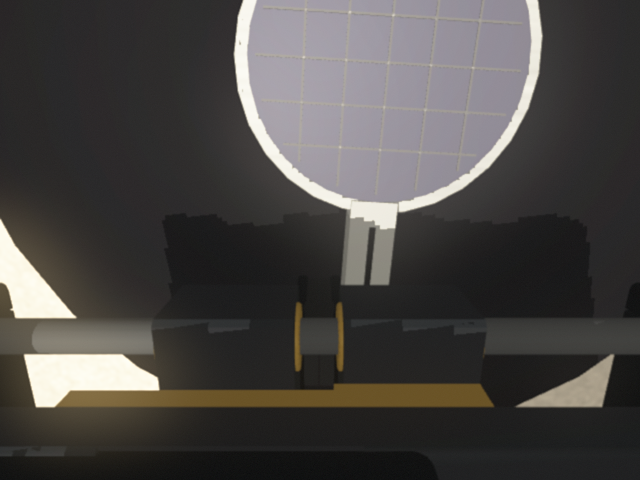

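```bash
python3 - <<'E'
from plan import *
o=env.get_obs()
for x in(380,400,420,440):
    p=dict(o); p["eef_pos"]=np.array([x,20.,405]); c=cam("wrist",p); print(x,proj(c,[551,-11,42]),proj(c,[398,-7.5,68]),totool(o,p["eef_pos"]-o["eef_pos"]))
E
```

```text
380 [330.32659489  -3.92491589] [348.12289813 195.18913095] [ -77.67933547   14.75386332 -192.12502088]
400 [333.17829141  24.33391509] [350.53902598 218.75581519] [ -57.82685568   12.32918921 -192.12370943]
420 [335.93257152  51.62740021] [352.87665095 241.55678977] [ -37.97437589    9.90451509 -192.12239798]
440 [338.59434316  78.00417433] [355.13953787 263.62877635] [ -18.12189611    7.47984098 -192.12108654]
```

Request:
{"name": "carry_out", "arguments": {"commands": [0,-0.01,0,0,1,0,-0.02,0,0,1,0,-0.02,-0.03,0,1,-0.005,-0.02,-0.07,0,1,-0.015,-0.02,-0.11,0,1,-0.02,-0.02,-0.15,0,1,-0.02,-0.02,-0.18,0,1,-0.02,-0.02,-0.192,0,1,-0.02,-0.02,-0.192,0,1,-0.02,-0.02,-0.192,0,1]}}

```text
time: 5.75
eef_pos: [441.1, 48.3, 404.5]
orientation: [-0.0, 0.998, -0.06, -0.0]
contact_force: [-0.3, 0.7, 0.3]
width: 0.5
grip_force: 0.0
```

```bash
python3 - <<'E'
from plan import *
import pickle
o=env.get_obs(); print(o["time"],o["eef_pos"],o["contact_force"])
im=env.capture("wrist"); cv2.imwrite("pics/w3.png",im); pickle.dump(o,open("o3.pkl","wb"))
E
```

```text
5.75 [441.11310721  48.25937693 404.45328939] [-0.29835619  0.69259535  0.32043512]
```

View pics/w3.png

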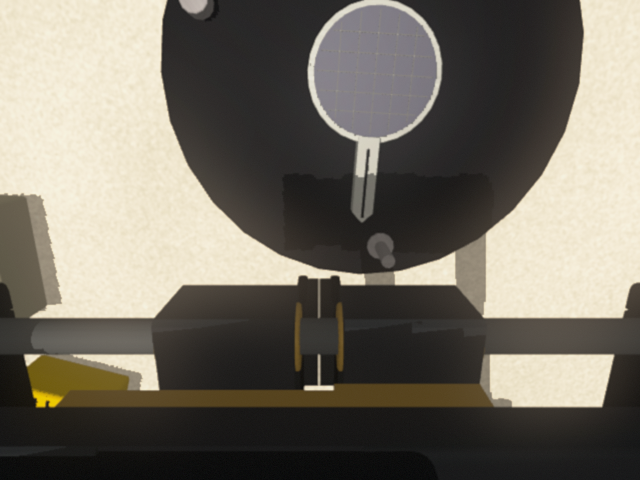

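The spoke tip is at (361,221), the post foot at about (380,246) and the pin top at about (389,262), so the spoke is still a few degrees short of the post.

```bash
cat > meas.py <<'E'
from plan import *
import pickle,sys
def meas(im,c,dbg=True):
    g=cv2.cvtColor(im,cv2.COLOR_BGR2GRAY)
    # ring: outer edge along radial lines from approximate centre, away from spoke
    u0=proj(c,[551,-11,42]); pts=[]
    for a in np.radians(np.arange(0,360,4)):
        rr=np.arange(50,80,.5); x=np.array([u0+r*np.array([np.cos(a),np.sin(a)]) for r in rr],np.float32)
        if x.min()<1 or x[:,1].max()>470 or abs(a-np.pi/2-.05)<.35: continue
        v=cv2.remap(g,x[:,:1],x[:,1:],cv2.INTER_LINEAR).ravel().astype(float); i=np.where((v[:-1]>=110)&(v[1:]<110))[0]
        if len(i): pts.append(ray(c,x[i[-1]]+0,42)[:2])
    r=np.array(pts); S=np.linalg.lstsq(np.c_[2*r,np.ones(len(r))],(r**2).sum(1),rcond=None)[0]; A=S[:2]; print("axis",A,"R",np.sqrt(S[2]+A@A),len(r))
    mid=[]
    for rad in np.arange(62,112,3):
        best=proj(c,[551-rad,-11,44]); v=int(round(best[1])); u=int(best[0])
        w=slice(u-32,u+33); m=(g[v,w]>max(55,0.55*g[v,w].max())).astype(np.uint8)
        k=np.where(m)[0]; mid.append(ray(c,((k.min()+k.max())/2+u-32,v),44)[:2])
        if dbg: print(v,k.min()+u-32,k.max()+u-32,end="; ")
    mid=np.array(mid); vx,vy,x0,y0=cv2.fitLine(mid.astype(np.float32),cv2.DIST_HUBER,0,.01,.01).ravel()
    if vx>0: vx,vy=-vx,-vy
    print("\nspoke line",np.degrees(np.arctan2(vy,vx))%360,"from axis",np.degrees(np.arctan2(*(np.array([x0,y0])-A)[::-1]))%360)
    return A
E
python3 - <<'E'
from meas import *
o=pickle.load(open("o3.pkl","rb")); im=cv2.imread("pics/w3.png"); c=cam("wrist",o); A=meas(im,c)
for uv,z in(((361.5,221.5),44),((380,246),23),((389,262),68)):
    P=ray(c,uv,z);print(P,np.degrees(np.arctan2(*(P[:2]-A)[::-1]))%360,np.hypot(*(P[:2]-A)))
cv2.imwrite("pics/w3c.png",cv2.resize(im[130:280,320:430],None,fx=4,fy=4,interpolation=cv2.INTER_CUBIC))
E
```

```text
axis [551.6297412  -11.77303562] R 54.809627723308544 68
152 356 378; 155 356 378; 159 356 377; 162 356 377; 166 355 377; 169 355 376; 173 355 376; 176 356 375; 180 353 375; 183 353 375; 186 352 375; 190 352 374; 193 352 374; 196 352 374; 200 351 373; 203 351 373; 206 351 373; 
spoke line 168.91643 from axis 169.4543902813104
[429.64773508   9.94515093  44.        ] 169.9046064640266 123.90032059655394
[397.88645075  -7.47583654  23.        ] 178.39897218049344 153.80333312046662
[397.10290258  -8.29217214  68.        ] 178.70957649908138 154.56603852198816
```

View pics/w3c.png

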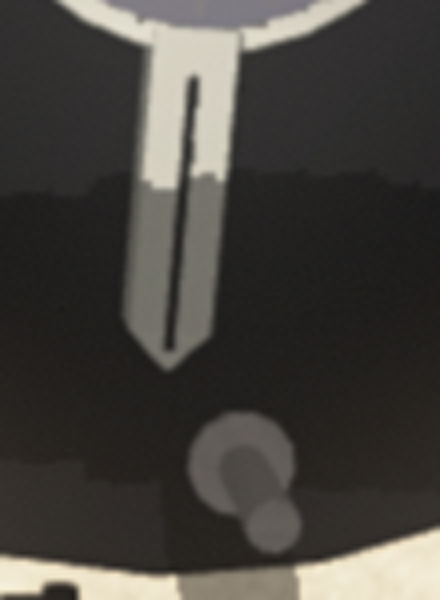

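```bash
sed -i 's/^A=.*/A=np.array([551.5,-11.6])/' plan.py; python3 - <<'E'
from meas import *
o=pickle.load(open("o3.pkl","rb")); c=cam("wrist",o)
a,b,t=[ray(c,uv,44)[:2] for uv in((368.3,149),(361.9,216.5),(361.8,222))]
f=lambda v:np.degrees(np.arctan2(v[1],v[0]))%360
s=f(b-a); print("line",s,f(a-A),f(b-A),f(t-A))
o2=pickle.load(open("o2.pkl","rb")); 
for phi in(169.5,170): d=np.radians(phi); print("off",(o2["eef_pos"][:2]-A)@[np.sin(d),-np.cos(d)])
o=env.get_obs()
for a in((170,38,404),(170,38,213),(170,20,213),(174,20,213),(177.5,20,213),(178.5,20,213)): print(row(o,*a).tolist())
E
```

```text
line 169.52634746861602 170.38442618378306 169.95824220493532 170.11531239692818
off 19.100239182396788
off 19.952907374461024
[0.024, 0.003, -0.0, 0.054]
[0.024, 0.003, 0.191, 0.054]
[0.023, 0.021, 0.191, 0.054]
[0.022, 0.028, 0.191, -0.016]
[0.021, 0.033, 0.191, -0.077]
[0.021, 0.035, 0.191, -0.094]
```

Request:
{"name": "carry_out", "arguments": {"commands": [0.012,-0.002,0.02,0.03,1,0.024,-0.002,0.06,0.05,1,0.024,-0.002,0.1,0.05,1,0.024,-0.002,0.14,0.05,1,0.024,-0.002,0.17,0.05,1,0.024,-0.002,0.187,0.05,1,0.024,-0.002,0.191,0.05,1,0.024,0.004,0.191,0.05,1,0.023,0.01,0.191,0.05,1,0.023,0.015,0.191,0.05,1,0.023,0.019,0.191,0.05,1,0.023,0.023,0.191,0.03,1,0.022,0.027,0.191,0,1,0.022,0.03,0.191,-0.04,1,0.021,0.033,0.191,-0.075,1,0.021,0.034,0.191,-0.085,1,0.021,0.034,0.191,-0.085,1]}}

```text
time: 7.5
eef_pos: [458.4, 11.0, 214.0]
orientation: [0.0, 1.0, -0.018, 0.0]
contact_force: [0.1, -0.4, 0.1]
width: 0.7
grip_force: 0.0
```

```bash
python3 - <<'E'
from meas import *
o=env.get_obs(); print(o["time"],o["eef_pos"],o["contact_force"]); print(row(o,178.5,20,213),row(o,178.5,40,213))
E
```

```text
7.5 [458.39482386  11.02208372 214.04891499] [ 0.12059837 -0.43946761  0.07730665]
[-0.001  0.     0.001 -0.01 ] [-0.002 -0.02   0.001 -0.01 ]
```

Request:
{"name": "carry_out", "arguments": {"commands": [0,-0.01,0,0,1,0,-0.02,0,0,1,0,-0.02,-0.03,0,1,-0.005,-0.02,-0.07,0,1,-0.015,-0.02,-0.11,0,1,-0.02,-0.02,-0.15,0,1,-0.02,-0.02,-0.18,0,1,-0.02,-0.02,-0.192,0,1,-0.02,-0.02,-0.192,0,1,-0.02,-0.02,-0.192,0,1]}}

```text
time: 8.5
eef_pos: [438.5, 32.7, 405.4]
orientation: [-0.0, 1.0, -0.018, -0.0]
contact_force: [-0.5, 0.1, -0.3]
width: 0.6
grip_force: 0.0
```

```bash
python3 - <<'E'
from meas import *
o=env.get_obs(); print(o["time"],o["eef_pos"],o["contact_force"])
im=env.capture("wrist"); cv2.imwrite("pics/w4.png",im); pickle.dump(o,open("o4.pkl","wb"))
c=cam("wrist",o); meas(im,c); print(proj(c,[398,-7.5,23]))
cv2.imwrite("pics/w4c.png",cv2.resize(im[130:280,300:430],None,fx=4,fy=4,interpolation=cv2.INTER_CUBIC))
E
```

```text
8.5 [438.52794395  32.68499146 405.38449522] [-0.49700288  0.07897906 -0.33190485]
axis [551.55576156 -11.8011056 ] R 54.809860015182096 72
155 353 375; 158 353 375; 162 353 375; 165 353 374; 169 353 374; 172 353 374; 176 353 374; 179 353 372; 182 352 374; 186 352 374; 189 352 373; 193 351 373; 196 351 373; 199 351 373; 203 351 373; 206 351 373; 209 351 373; 
spoke line 177.17952 from axis 177.47796936984332
[360.36825771 248.37232598]
```

View pics/w4c.png

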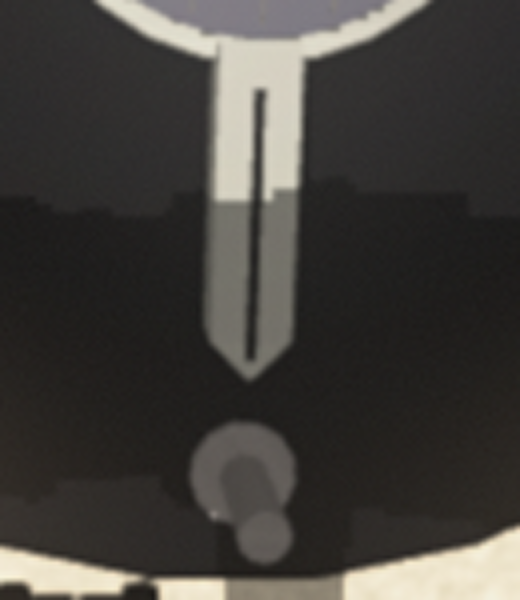

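```bash
python3 - <<'E'
from meas import *
o=pickle.load(open("o4.pkl","rb")); c=cam("wrist",o); A=np.array([551.56,-11.8])
f=lambda v:np.degrees(np.arctan2(v[1],v[0]))%360
w=lambda x,y,z:ray(c,(300+x/4-.4,130+y/4-.4),z)[:2]
a,b,t,F,P=w(260,90,44),w(250,358,44),w(249,382,44),w(243,472,23),w(264,538,68)
print("line",f(b-a),"from axis",f(a-A),f(b-A),f(t-A),"post",f(F-A),f(P-A))
o=env.get_obs(); X=[415,385,0]; c=cam("top"); 
E
```

```text
line 177.6232241475266 from axis 177.85390157275046 177.73995019851114 177.72393413058379 post 178.3829207689483 178.33836242579133
```

The spoke is about 0.6° short, so I'll nudge it one more millimetre.

Request:
{"name": "carry_out", "arguments": {"commands": [0,-0.002,0.03,0,1,0.01,-0.002,0.07,0,1,0.02,-0.002,0.11,0,1,0.02,-0.002,0.15,0,1,0.02,-0.002,0.18,0,1,0.02,-0.002,0.191,0,1,0.02,0,0.191,0,1,0.02,0.005,0.191,0,1,0.02,0.01,0.191,0,1,0.02,0.015,0.191,-0.005,1,0.02,0.018,0.191,-0.01,1,0.02,0.02,0.191,-0.01,1,0.02,0.021,0.191,-0.01,1,0.02,0.021,0.191,-0.01,1]}}

```text
time: 9.95
eef_pos: [458.3, 10.1, 214.9]
orientation: [0.0, 1.0, -0.013, 0.0]
contact_force: [0.2, -0.4, 0.4]
width: 0.9
grip_force: 0.0
```

Request:
{"name": "carry_out", "arguments": {"commands": [0,-0.01,0,0,1,0,-0.02,0,0,1,0,-0.02,-0.03,0,1,-0.005,-0.02,-0.07,0,1,-0.015,-0.02,-0.11,0,1,-0.02,-0.02,-0.15,0,1,-0.02,-0.02,-0.18,0,1,-0.02,-0.02,-0.192,0,1,-0.02,-0.02,-0.192,0,1,-0.02,-0.02,-0.192,0,1]}}

```text
time: 10.95
eef_pos: [438.3, 31.5, 406.4]
orientation: [-0.0, 1.0, -0.013, -0.0]
contact_force: [0.4, 0.2, -1.2]
width: 0.6
grip_force: 0.0
```

```bash
python3 - <<'E'
from meas import *
o=env.get_obs(); print(o["time"],o["eef_pos"],o["contact_force"])
im=env.capture("wrist"); cv2.imwrite("pics/w5.png",im); pickle.dump(o,open("o5.pkl","wb"))
c=cam("wrist",o); A=meas(im,c,False); g=cv2.cvtColor(im,cv2.COLOR_BGR2GRAY)
# dark line on spoke: local minimum
pts=[]
for r in range(66,112,2):
    u,v=proj(c,[551.5-r,-11.6+r*.028,44]); v=int(round(v)); L=int(u)-6; s=g[v,L:L+13].astype(float); s=np.clip(np.median(s)-s-8,0,None)
    if s.sum()>0: pts.append(ray(c,(L+(s*np.arange(13)).sum()/s.sum(),v),44)[:2])
p=np.array(pts); m=p.mean(0); print("dark line from axis",180-np.degrees(np.arctan2(m[1]-A[1],A[0]-m[0])),len(p))
# key in top view
t=cv2.imread("pics/top0.png"); C=cam("top"); cr=cv2.cvtColor(t[235:290,180:235],cv2.COLOR_BGR2GRAY)
mm=(cr<115).astype(np.uint8); n,l,st,ce=cv2.connectedComponentsWithStats(mm); 
for i in range(1,n):
    if st[i][4]>30: print(st[i],ce[i]+[180,235])
cv2.imwrite("pics/k.png",cv2.resize(np.hstack([t[230:290,175:240]]),None,fx=8,fy=8,interpolation=cv2.INTER_CUBIC))
print(totool(o,np.array([415-70,385,0])-o["eef_pos"]))
E
```

```text
10.95 [438.30130545  31.50277312 406.36404996] [ 0.4466476   0.23889958 -1.21034854]
axis [551.68045705 -11.81595196] R 54.846411512428524 72

spoke line 177.56706 from axis 177.99706325514467
dark line from axis 178.38470751291416 23
[ 36   8  15  41 282] [223.95744681 262.76950355]
[ 16  22  15  16 190] [203.10526316 264.50526316]
[-101.89131716 -350.96900436  406.49241269]
```

View pics/k.png

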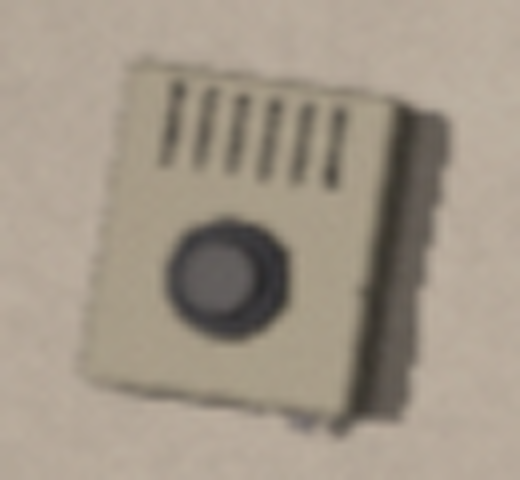

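The spoke reads 178.4° and the post 178.35°, so it's set. The key is at about (201.6,264) in the top view. Next I'll move over beside the key for a closer look.

Request:
{"name": "carry_out", "arguments": {"commands": [-0.005,-0.015,0,0,1,-0.015,-0.05,0,0,1,-0.025,-0.09,0,0,1,-0.04,-0.13,0,0,1,-0.05,-0.17,0,0,1,-0.06,-0.21,0,0,1,-0.075,-0.25,0,0,1,-0.085,-0.29,0,0,1,-0.095,-0.325,0,0,1,-0.1,-0.345,0,0,1,-0.1,-0.35,0,0,1,-0.1,-0.35,0,0,1,-0.1,-0.35,0,0,1]}}

```text
time: 12.3
eef_pos: [348.1, 382.4, 405.8]
orientation: [0.001, 1.0, -0.013, -0.001]
contact_force: [-0.0, -0.4, -0.0]
width: 0.6
grip_force: 0.0
```

```bash
python3 - <<'E'
from meas import *
o=env.get_obs(); im=env.capture("wrist"); cv2.imwrite("pics/w6.png",im); c=cam("wrist",o)
print(o["time"],o["eef_pos"],o["contact_force"],o["q"])
K=ray(cam("top"),(201.6,264.1),81); print("top:",K,ray(cam("top"),(203.2,264.5),71)); print(proj(c,K)); print(totool(o,K-o["eef_pos"]))
E
```

```text
12.3 [348.124033   382.39082783 405.83788479] [-0.04439704 -0.36371747 -0.01178555] [ 6.16069791e-01  3.81946392e-01  1.69860743e+00 -6.19276891e-04
  1.06352218e+00  2.21403009e+00]
top: [417.8750111  392.23749698  81.        ] [417.02262816 389.72690859  71.        ]
[301.21003456 133.83060538]
[ 70.00140795 -12.34079534 324.69880642]
```

View pics/w6.png

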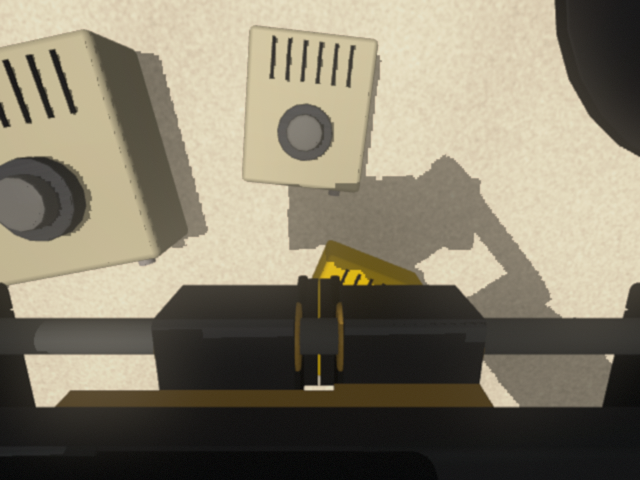

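The key's top is at (305,132), on the smaller beige box. The look-alikes are the larger beige box on the left and the yellow one below. I'll approach above the key and press in small steps.

Request:
{"name": "carry_out", "arguments": {"commands": [0.015,-0.002,0,0,1,0.04,-0.005,0.01,0,1,0.06,-0.008,0.03,0,1,0.071,-0.009,0.06,0,1,0.071,-0.009,0.09,0,1,0.071,-0.009,0.115,0,1,0.071,-0.009,0.13,0,1,0.071,-0.009,0.136,0,1,0.071,-0.009,0.14,0,1,0.071,-0.009,0.143,0,1,0.071,-0.009,0.145,0,1,0.071,-0.009,0.145,0,1,0.071,-0.009,0.145,0,1]}}

```text
time: 13.65
eef_pos: [419.6, 390.6, 262.7]
orientation: [-0.001, 1.0, -0.013, 0.001]
contact_force: [0.8, -0.9, 2.4]
width: 1.0
grip_force: 0.9
```

Request:
{"name": "carry_out", "arguments": {"commands": [0,0,0.001,0,1,0,0,0.002,0,1,0,0,0.003,0,1,0,0,0.003,0,1,0,0,0.003,0,1]}}

```text
time: 14.15
eef_pos: [419.6, 390.6, 259.1]
orientation: [-0.0, 1.0, -0.013, 0.001]
contact_force: [3.3, -0.3, 4.2]
width: 0.5
grip_force: 2.0
```

Request:
{"name": "carry_out", "arguments": {"commands": [0,0,0.001,0,1,0,0,0.002,0,1,0,0,0.002,0,1,0,0,0.002,0,1,0,0,0.002,0,1]}}

```text
time: 14.65
eef_pos: [419.6, 390.6, 257.6]
orientation: [-0.0, 1.0, -0.013, 0.001]
contact_force: [2.6, -0.6, 7.8]
width: 1.1
grip_force: 4.1
```

The force is 7.8 N, above the 5 N needed for full travel, so the key is at its stop. I'll release it and retreat.

Request:
{"name": "carry_out", "arguments": {"commands": [0,0,-0.004,0,1,0,0,-0.01,0,1,0,0,-0.02,0,1,0,0,-0.045,0,1,0,0,-0.085,0,1,0,0,-0.12,0,1,0,0,-0.14,0,1,0,0,-0.15,0,1,0,0,-0.15,0,1,0,0,-0.15,0,1]}}

```text
time: 15.65
eef_pos: [418.6, 390.1, 405.6]
orientation: [0.001, 1.0, -0.013, -0.001]
contact_force: [0.1, 0.0, 0.1]
width: 0.4
grip_force: 0.0
```

```bash
python3 - <<'E'
from meas import *
o=env.get_obs(); print(o["time"],o["contact_force"])
cv2.imwrite("pics/t7.png",np.hstack([cv2.resize(env.capture("top")[150:300,260:420],None,fx=4,fy=4)]))
E
```

```text
15.65 [0.07792074 0.03312794 0.07094757]
```

View pics/t7.png

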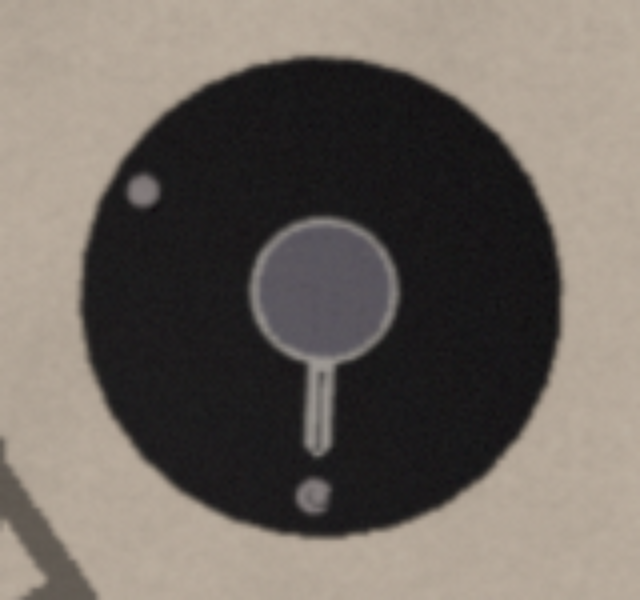

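The spoke, with its tip at (317,457), points straight at the tall post at (314,495), and the arm is clear of everything.

```bash
python3 -c "
from station import env
print(env.hand_in())"
```

```text
the job is handed in; nothing more can be done
None
```

I set the spoke on the tall post, measured within about 0.1°, then pressed the controller's key to its stop (7.8 N) and released it, and handed the job in at about 16 s; the result of the judging was not shown.

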